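Seat the cores in paraffin blocks on a tissue arrayer

ROBOT

A 6-joint arm with a two-finger parallel gripper is mounted at the origin on a cart in front of the work surface, level with it; the furniture and walls round the work are solid. World frame = base frame: x ahead of the robot, y to its left, z up, the work surface at z = 0. Lengths are in m, angles in rad, forces in N, time in s.
With the tool pointing down it reaches from about 0.275 to 0.75 m from the base axis. Payload 10.2 kg.
Tool frame: the origin (TCP) lies midway between the tips of the shut fingers; the grasp point (between the pads) lies 19 mm behind it (env.hold_point_z is the distance from the TCP to the grasp point, in m); z points along the fingers, y is the line along which they close (so a half turn about z gives the same grasp; the last joint's range is limited). The gripper opens to 85 mm and grips with 20 to 120 N. Pads are 22 mm wide; open, the fingers measure 114 mm over their backs; the gripper's body (76 mm by 85 mm) begins 54 mm behind the grasp point. The pads swing forward as they close: fully open they stand 13 mm farther back than shut.
Start: joints at [-0.223, 0.313, 1.498, -0, 1.331, -0.223], TCP at [0.525, -0, 0.231] pointing down, gripper open.
Joint ranges: [-2.94, 2.94], [-0.97, 2.17], [0.19, 2.56], [-1.23, 4.37], [0.02, 3.11], [-2.88, 2.88]. Speed limits (rad/s): [2.39, 2.39, 3.01, 3.14, 3.14, 3.14].

INTERFACE

Orientations are given as a unit quaternion [x, y, z, w].
In Python, from bench import env, kinematics, monitor, eyes, job gives the robot as it stands. The module is installed in compiled form; this text tells all that it offers. Calls block until the motion is done:
- env.reach(position, orientation): joint-space move of the TCP to a pose.
- env.movel(position, velocity=0.15, frame=None, guard=None): straight line of the TCP; frame=None keeps the orientation; velocity is the mean speed in m/s. With guard (N) it stops when the force on the tool has changed by that much, and returns True; else False.
- env.set_joints(angles): joint-space move.
- env.release() and env.close_gripper(effort=None): open the fingers fully, or close them until they stop; effort is the grip in N (None keeps the last).
- env.hold(seconds).
- kinematics.ik(position, orientation): joint angles nearest the present ones, or None.
- monitor.sense(): the state.
- eyes.grab_frame(name): name is "scene" or "side" or "wrist"; returns a dict with "frame" (480x640x3 uint8, red, green, blue), "mtx" (3x3 intrinsics, pixels), "k1" (the pictures are not rectified: a ray, as slopes to the right and down, at radius r is drawn at 1 + k1 r^2 times it, then the intrinsics apply), "view" (4x4, takes a point from world to camera coordinates). Camera axes: x right, y down, z forward; pixel columns grow to the right and rows downward; lengths in m; the calibration is good to about 2 mm. A picture is of the moment at which its call begins. There is no depth.
A pose or a line that the arm cannot do raises env.MotionError and nothing moves.
- job.hand_in(): hands the job in; it is judged then, once.
The state is a dict: "clock": time; "joints": joint angles; "qvel": joint speeds; "joint_efforts": joint torques, N m; "position": TCP position; "ee_rot": TCP orientation; "contact_force": force on the tool from outside, world axes, zero at the start; "ft_torque": the same for the moment, N m; "finger_gap": opening from 0.0 (shut) to 1.0 (fully open); "gripper_force": force on a finger pad.
Only numpy, scipy, OpenCV 4.12 (cv2) and the standard library are available. Lean on these libraries where they do the work, as an engineer would, in place of code of your own. Each camera call takes 0.05 s, during which the arm holds its last target. There are 200 camera calls.

TASK

Seat the two cores of every paraffin block on the bench with the tissue arrayer: one block at a time, with the stage drawn forward, turn the block so that its cut-off corner matches the filled corner of the nest and set it down in there, glide the stage by its knob until a core stands exactly under the pin, press the plunger fully down so that the pin pushes the core to the bottom of its well, and do the same for the other core. Then draw the stage forward again and move the block, core side up, to the cooling tray. At the end all blocks lie flat in the tray side by side, the stage is left fully forward, and the forceps and the slide carton have not been disturbed.

Things in the scene. Friction and masses are not known exactly. Their poses are not given: they have to be found in the camera images.
- block_a: Loose paraffin block, about 130 g, may be absent (None). White plastic cassette 80 (x) x 52 (y) x 16 mm high, straight sides, to be gripped across the 52 mm; on it a wax slab 62 x 38 x 8 mm, wax face 24 mm above the underside, with two cores in it. Its +x, +y corner is cut off at 45 degrees (16 mm a side). Blocks differ only in where the cores are. Origin: centre of the underside, z up.
- block_a_well1 (a point): Centre of the mouth of a round 14 mm well in the wax face of block_a, at x 16, y -6, z 24 mm in the block's frame; a brownish core plug, 12 mm thick, stands in it.
- block_a_core1 (a joint): How far the core plug in well 1 of block_a has been pushed in (m): at 0 it stands 3 mm proud of the wax, at 0.003 it is level, at 0.008 it is at the bottom, 5 mm below the wax face. It takes about 3 N and stays where it is left.
- block_a_well2 (a point): Centre of the mouth of a round 14 mm well in the wax face of block_a, at x -16, y 7, z 24 mm in the block's frame; a brownish core plug, 12 mm thick, stands in it.
- block_a_core2 (a joint): How far the core plug in well 2 of block_a has been pushed in (m): at 0 it stands 3 mm proud of the wax, at 0.003 it is level, at 0.008 it is at the bottom, 5 mm below the wax face. It takes about 3 N and stays where it is left.
- block_b: Loose paraffin block, about 130 g, may be absent (None). White plastic cassette 80 (x) x 52 (y) x 16 mm high, straight sides, to be gripped across the 52 mm; on it a wax slab 62 x 38 x 8 mm, wax face 24 mm above the underside, with two cores in it. Its +x, +y corner is cut off at 45 degrees (16 mm a side). Blocks differ only in where the cores are. Origin: centre of the underside, z up.
- block_b_well1 (a point): Centre of the mouth of a round 14 mm well in the wax face of block_b, at x -20, y -5, z 24 mm in the block's frame; a brownish core plug, 12 mm thick, stands in it.
- block_b_core1 (a joint): How far the core plug in well 1 of block_b has been pushed in (m): at 0 it stands 3 mm proud of the wax, at 0.003 it is level, at 0.008 it is at the bottom, 5 mm below the wax face. It takes about 3 N and stays where it is left.
- block_b_well2 (a point): Centre of the mouth of a round 14 mm well in the wax face of block_b, at x 9, y 7, z 24 mm in the block's frame; a brownish core plug, 12 mm thick, stands in it.
- block_b_core2 (a joint): How far the core plug in well 2 of block_b has been pushed in (m): at 0 it stands 3 mm proud of the wax, at 0.003 it is level, at 0.008 it is at the bottom, 5 mm below the wax face. It takes about 3 N and stays where it is left.
- block_c: Loose paraffin block, about 130 g, may be absent (None). White plastic cassette 80 (x) x 52 (y) x 16 mm high, straight sides, to be gripped across the 52 mm; on it a wax slab 62 x 38 x 8 mm, wax face 24 mm above the underside, with two cores in it. Its +x, +y corner is cut off at 45 degrees (16 mm a side). Blocks differ only in where the cores are. Origin: centre of the underside, z up.
- block_c_well1 (a point): Centre of the mouth of a round 14 mm well in the wax face of block_c, at x 16, y 5, z 24 mm in the block's frame; a brownish core plug, 12 mm thick, stands in it.
- block_c_core1 (a joint): How far the core plug in well 1 of block_c has been pushed in (m): at 0 it stands 3 mm proud of the wax, at 0.003 it is level, at 0.008 it is at the bottom, 5 mm below the wax face. It takes about 3 N and stays where it is left.
- block_c_well2 (a point): Centre of the mouth of a round 14 mm well in the wax face of block_c, at x -10, y -7, z 24 mm in the block's frame; a brownish core plug, 12 mm thick, stands in it.
- block_c_core2 (a joint): How far the core plug in well 2 of block_c has been pushed in (m): at 0 it stands 3 mm proud of the wax, at 0.003 it is level, at 0.008 it is at the bottom, 5 mm below the wax face. It takes about 3 N and stays where it is left.
- arrayer: Manual tissue arrayer, white, fixed: base 285 x 165 x 18 mm; column 175 mm tall at its far end; overarm (z 125 to 155 mm, 42 mm wide) reaching forward over the stage to a 30 mm wide barrel with the upright plunger. Origin: on the pin's axis at bench height; x points from the front (knob side) to the column, z up.
- saddle (a joint): Glide of the stage along the arrayer's x (m): 0 = drawn fully forward to the knob side (nest centre 105 mm in front of the pin's axis: load and unload here, nothing above), up to 0.130 toward the column. About 1.5 N of friction; stays where it is left.
- nest (a point): Centre of the floor of the nest on the stage, 48 mm above the bench; axes as the arrayer's. Four corner brackets 10 mm high, 2 mm of play round a block, open between them (50 mm on the long sides) for fingers. The +x, +y corner (far left) is filled at 45 degrees: a block goes down only with its cut-off corner there, 80 mm along x; seated, the block's frame equals the nest's.
- knob_top (a point): Centre of the top of the black handle knob (26 mm across, 29 mm tall), 100 mm in front of the nest centre, top 77 mm above the bench. Pinch it from above and move it level to glide the stage: along the arrayer's x (see saddle) and across, 22 mm to either side along its y, each with about 1.5 N of friction.
- pin_tip (a point): Centre of the flat end of the steel pin under the plunger: 8 mm across, pointing down, at rest 86 mm above the bench (38 mm above the nest floor, 11 mm above a proud core). The top of the plunger's black palm cap (38 mm across, to be pressed straight down from above) is 125 mm above it on the same axis, 211 mm above the bench at rest, and moves with it.
- plunger (a joint): How far the plunger is pressed (m): 0 up at rest, stop at 0.020. Over a core it meets the core at about 0.011, bottoms it at 0.019. The spring needs about 3 N at the start and 5 N at the end, the core 3 N more; it comes back up when let go.
- tray_floor (a point): Centre of the floor, 16 mm above the bench, of the fixed metal cooling tray: 130 (x) x 200 (y) mm outside, 114 x 184 mm inside, rim 6 mm above its floor. Room for two blocks end to end along its y. Behind it (x over 0.565, y under -0.21) stands a white bath 121 mm high: carry blocks over or round it.
- forceps: Bystander: steel forceps 126 mm long lying on the bench. Leave them alone.
- slide_pack: Bystander: small open carton of microscope slides, 60 x 82 x 28 mm. Leave it alone.
Not all that is in view belongs to the job. What is shaped like the block_c but blue or turquoise is not meant.

How it is judged:
On the way, in this order (a step that is already met when the one before it is completed fails the run):
1. a block sits flat in the nest, its cut-off corner at the filled corner (((distance between block_a and nest below 0.006 m and angle between block_a's own z axis and vertical below 0.06 rad) or (distance between block_b and nest below 0.006 m and angle between block_b's own z axis and vertical below 0.06 rad) or (distance between block_c and nest below 0.006 m and angle between block_c's own z axis and vertical below 0.06 rad))), for 0.2 s.
2. both cores of the block in the nest have been pushed to the bottom of their wells ((((distance between block_a and nest below 0.006 m and angle between block_a's own z axis and vertical below 0.06 rad) and value of joint each of block_a_core1, block_a_core2 above 0.006 m) or ((distance between block_b and nest below 0.006 m and angle between block_b's own z axis and vertical below 0.06 rad) and value of joint each of block_b_core1, block_b_core2 above 0.006 m) or ((distance between block_c and nest below 0.006 m and angle between block_c's own z axis and vertical below 0.06 rad) and value of joint each of block_c_core1, block_c_core2 above 0.006 m))), for 0.2 s.
At the end, for the whole second after the job is handed in: Every block that is there lies flat and at rest in the cooling tray, core side up (within 0.08 rad of level, its underside within 5 mm of the tray's floor), both its cores pushed in by more than 6 mm (bottom: 8 mm); the stage is within 15 mm of fully forward and the plunger is up (x of block_a in the frame of tray_floor between -0.057 and 0.057 m and y of block_a in the frame of tray_floor between -0.085 and 0.085 m and z of block_a in the frame of tray_floor between -0.004 and 0.005 m and angle between each of block_a, block_b, block_c's own z axis and vertical below 0.08 rad and linear speed of each of block_a, block_b, block_c below 0.01 m/s and value of joint each of block_a_core1, block_a_core2, block_b_core1, block_b_core2, block_c_core1, block_c_core2 above 0.006 m and x of block_b in the frame of tray_floor between -0.057 and 0.057 m and y of block_b in the frame of tray_floor between -0.085 and 0.085 m and z of block_b in the frame of tray_floor between -0.004 and 0.005 m and x of block_c in the frame of tray_floor between -0.057 and 0.057 m and y of block_c in the frame of tray_floor between -0.085 and 0.085 m and z of block_c in the frame of tray_floor between -0.004 and 0.005 m and value of joint saddle below 0.015 m and value of joint plunger below 0.003 m); the robot touches nothing.
It fails at once if a core is pushed while its block is not seated in the nest ((velocity of joint block_a_core1 above 0.01 m/s and value of joint block_a_core1 between 0.0035 and 0.006 m and distance between block_a and nest above 0.012 m) or (velocity of joint block_a_core2 above 0.01 m/s and value of joint block_a_core2 between 0.0035 and 0.006 m and distance between block_a and nest above 0.012 m) or (velocity of joint block_b_core1 above 0.01 m/s and value of joint block_b_core1 between 0.0035 and 0.006 m and distance between block_b and nest above 0.012 m) or (velocity of joint block_b_core2 above 0.01 m/s and value of joint block_b_core2 between 0.0035 and 0.006 m and distance between block_b and nest above 0.012 m) or (velocity of joint block_c_core1 above 0.01 m/s and value of joint block_c_core1 between 0.0035 and 0.006 m and distance between block_c and nest above 0.012 m) or (velocity of joint block_c_core2 above 0.01 m/s and value of joint block_c_core2 between 0.0035 and 0.006 m and distance between block_c and nest above 0.012 m)).
It fails at once if the bystander forceps is moved by more than 4 cm (distance of forceps from where it was at the start of the episode above 0.04 m).
It fails at once if the bystander slide_pack is moved by more than 4 cm (distance of slide_pack from where it was at the start of the episode above 0.04 m).
Of block_a, block_b, block_c only 1 to 2 are there at a start; the rules pass over those that are not, and their reading is None.
At some moment in a run one of block_a, block_b, block_c may be knocked a few centimetres aside while the robot is not near it.
It also fails if it takes over 210 s, if anything falls off the work surface, if the arm or the gripper's body presses on something with over 40 N, if the wrist force passes 120 N, or if a joint passes its speed limit or range.

## Working session

There is one attempt and no reset: what is moved stays moved. The work goes in short steps, each a Python script; the robot and the scene stay as the last script left them, time stands still between calls to the robot, and variables do not carry over. Pictures are saved under pics/ and viewed, at most 14 in all, crops included, and the job is handed in when it is done.

```bash
mkdir -p pics; python3 - <<'E'
from bench import env,kinematics,monitor,eyes,job
import cv2,pickle
d={}
for n in("scene","side","wrist"):
    f=eyes.grab_frame(n); d[n]=f; cv2.imwrite(f"pics/{n}0.png",f["frame"][:,:,::-1])
    print(n,f["mtx"].round(1).tolist(),f["k1"],f["view"].round(3).tolist())
pickle.dump(d,open("f0.pkl","wb"))
s=monitor.sense();print(s["clock"],s["ee_rot"],env.hold_point_z)
E
```

```text
scene [[593.8, 0.0, 305.4], [0.0, 593.8, 235.9], [0.0, 0.0, 1.0]] -0.05170303662100934 [[0.738, -0.675, -0.016, -0.501], [-0.471, -0.499, -0.727, 0.219], [0.483, 0.544, -0.686, 1.492], [0.0, 0.0, 0.0, 1.0]]
side [[536.6, 0.0, 316.6], [0.0, 536.6, 234.7], [0.0, 0.0, 1.0]] -0.07131386097222343 [[0.999, -0.047, -0.015, -0.538], [-0.039, -0.578, -0.815, -0.013], [0.029, 0.815, -0.579, 1.586], [0.0, 0.0, 0.0, 1.0]]
wrist [[349.6, 0.0, 323.5], [0.0, 349.6, 239.6], [0.0, 0.0, 1.0]] -0.06767847019128537 [[1.0, 0.0, -0.001, -0.525], [0.0, -0.955, 0.296, -0.038], [-0.001, -0.296, -0.955, 0.38], [0.0, 0.0, 0.0, 1.0]]
0.15 [ 7.07122054e-01  7.07091360e-01 -2.18516118e-04 -4.03069636e-04] 0.0187
```

View pics/scene0.png

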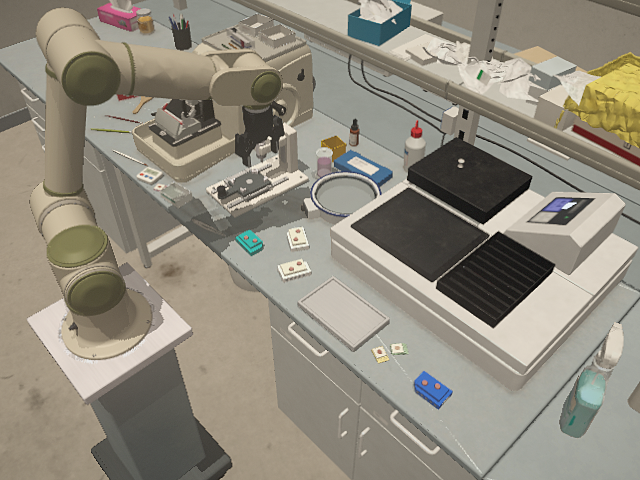

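View pics/side0.png

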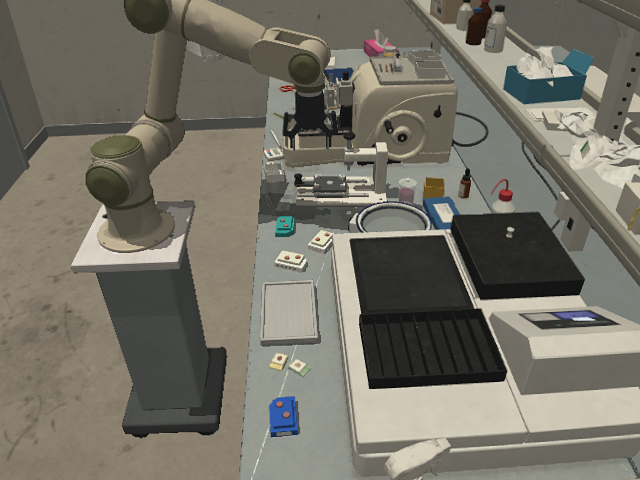

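View pics/wrist0.png

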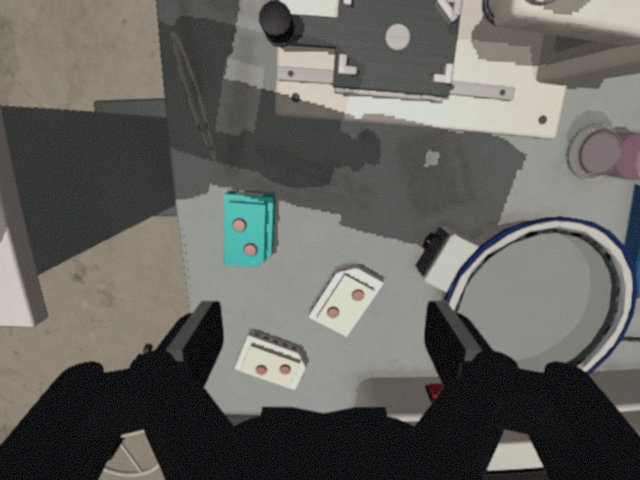

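The scene shows two white blocks, at scene pixels (298,238) and (295,269), which are wrist pixels (346,300) and (271,362). Turquoise (249,241) and blue (432,388) are decoys, and the small yellow and green cassettes (380,354), (399,349) are too small. The tray is at (343,312) and the arrayer knob is at wrist (277,22). Next I take close wrist views.

```bash
cat > lib.py <<'E'
from bench import env,kinematics,monitor,eyes,job
import numpy as np,cv2,pickle
from scipy.spatial.transform import Rotation as R
def q(yaw):  # tool down, tool x axis (camera side) at world angle yaw; fingers close across it
    x=np.array([np.cos(yaw),np.sin(yaw),0]);z=np.array([0,0,-1.]);return R.from_matrix(np.c_[x,np.cross(z,x),z]).as_quat()
def shot(cam,name):
    f=eyes.grab_frame(cam);pickle.dump(f,open(f"pics/{name}.pkl","wb"));cv2.imwrite(f"pics/{name}.png",f["frame"][:,:,::-1]);return f
def load(name): return pickle.load(open(f"pics/{name}.pkl","rb"))
def w(f,px,z):  # pixels -> world points on plane z
    K=f["mtx"];p=(np.atleast_2d(px).astype(float)-K[:2,2])/np.diag(K)[:2];u=p.copy()
    for _ in range(8): u=p/(1+f["k1"]*(u**2).sum(1,keepdims=True))
    V=f["view"];d=np.c_[u,np.ones(len(u))]@V[:3,:3];c=-V[:3,:3].T@V[:3,3]
    return (c+d*((z-c[2])/d[:,2:]))[:,:2]
def proj(f,P):
    P=np.atleast_2d(P);V=f["view"];c=P@V[:3,:3].T+V[:3,3];u=c[:,:2]/c[:,2:];u=u*(1+f["k1"]*(u**2).sum(1,keepdims=True))
    return u*np.diag(f["mtx"])[:2]+f["mtx"][:2,2]
def clk(): return round(monitor.sense()["clock"],1)
E
python3 - <<'E'
from lib import *
env.reach([.45,-.11,.30],q(np.pi/2));shot("wrist","w1")
env.reach([.53,.06,.36],q(np.pi/2));shot("wrist","w2");print(clk())
E
```

```text
1.7
```

View pics/w1.png

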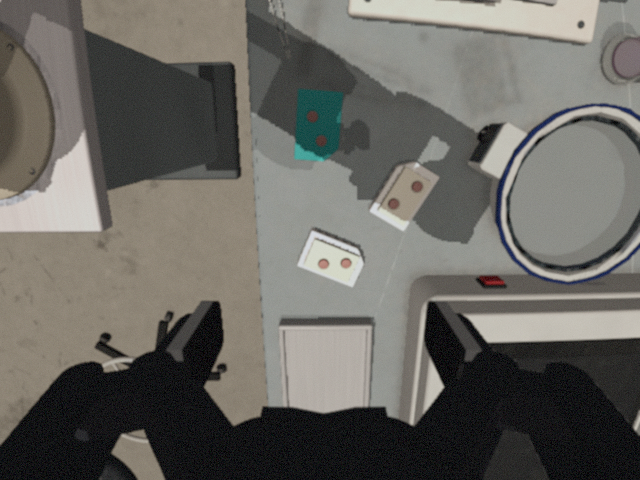

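View pics/w2.png

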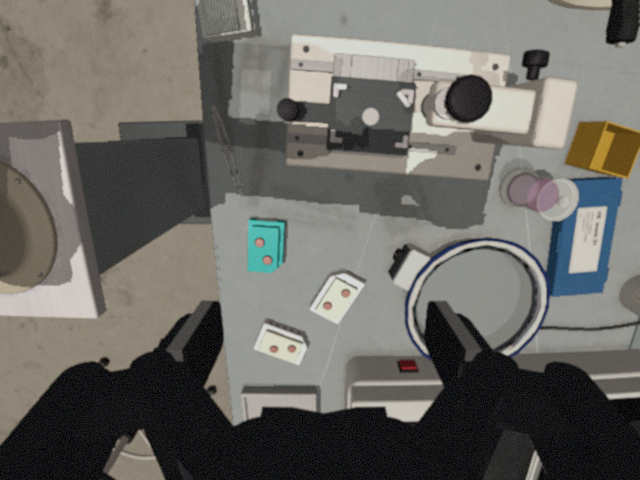

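Two candidates fit the description: white blocks with a cream slab, at w1 (405,196) and (331,258). The turquoise block (318,125) is a decoy. In w2 the knob is at (290,109), the nest at (370,115), its filled corner at the upper right (405,98), and the cap at (468,98). Now I measure the cores and outlines, with one enlarged crop.

```bash
cat >> lib.py <<'E'
def cores(f,roi=None):
    h=cv2.cvtColor(f["frame"],cv2.COLOR_RGB2HSV);m=((h[...,0]<14)|(h[...,0]>172))&(h[...,1]>75)&(h[...,2]>60)
    n,_,s,c=cv2.connectedComponentsWithStats(m.astype(np.uint8))
    return [(c[i],s[i,4]) for i in range(1,n) if s[i,4]>25 and s[i,4]<900 and max(s[i,2:4])<1.7*min(s[i,2:4])]
E
python3 - <<'E'
from lib import *
for n in("w1","w2"):
    f=load(n)
    for c,a in cores(f): print(n,c.round(1),a,w(f,c,.027).round(4))
f=load("w2")
for nm,p,z in(("knob",(290,109),.077),("nestc",(370,116),.048),("cap",(468,98),.211),("traytop l/r",(244,388),.022),("tr",(318,388),.022),("baseFL",(291,36),.018),("baseNL",(288,165),.018),("baseFR",(508,52),.018),("baseNR",(491,178),.018)): print(nm,w(f,p,z).round(4))
f=load("w1")
for p in((279,323),(374,322)): print("tray corner",w(f,p,.022).round(4))
a=cv2.resize(load("w1")["frame"][170:300,280:450],None,fx=4,fy=4,interpolation=2)
b=cv2.resize(load("w2")["frame"][20:180,270:520],None,fx=3,fy=3,interpolation=2)
cv2.imwrite("pics/c1.png",a[:,:,::-1]);cv2.imwrite("pics/c2.png",b[:,:,::-1])
E
```

```text
w1 [312.1 116.3] 66 [[ 0.4378 -0.0164]]
w1 [320.8 140.5] 59 [[ 0.4476 -0.0431]]
w1 [416.6 186.1] 70 [[ 0.5618 -0.0955]]
w1 [393.1 203.4] 66 [[ 0.5347 -0.1165]]
w1 [345.7 262.7] 55 [[ 0.4788 -0.1929]]
w1 [323.2 263.4] 57 [[ 0.4502 -0.1939]]
w2 [259.5 242.1] 36 [[ 0.4384 -0.0157]]
w2 [267.  259.7] 39 [[ 0.4479 -0.0425]]
w2 [345.2 292.6] 35 [[ 0.5623 -0.0948]]
w2 [327.1 305.4] 36 [[ 0.5354 -0.1162]]
w2 [273.4 348.9] 27 [[ 0.4503 -0.1939]]
w2 [291.4 348.4] 28 [[ 0.4789 -0.1926]]
knob [[0.4913 0.1609]]
nestc [[0.5872 0.1545]]
cap [[0.6442 0.1624]]
traytop l/r [[ 0.3958 -0.2757]]
tr [[ 0.5207 -0.2743]]
baseFL [[0.489  0.2525]]
baseNL [[0.4813 0.0918]]
baseFR [[0.7671 0.2383]]
baseNR [[0.7637 0.0756]]
tray corner [[ 0.3898 -0.283 ]]
tray corner [[ 0.5195 -0.2815]]
```

View pics/c1.png

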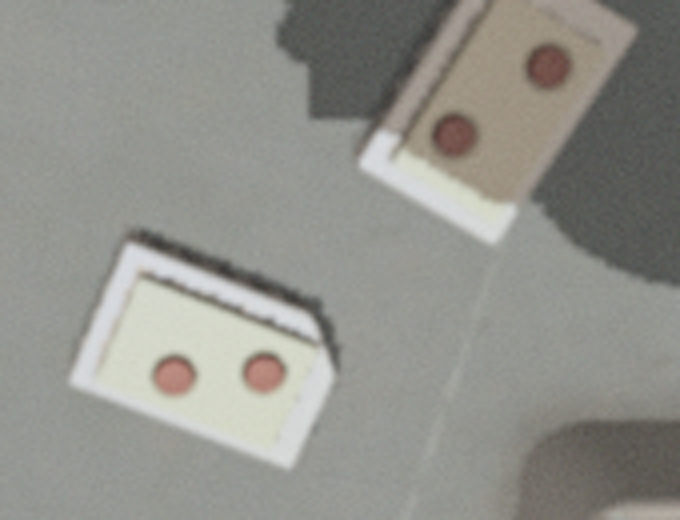

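View pics/c2.png

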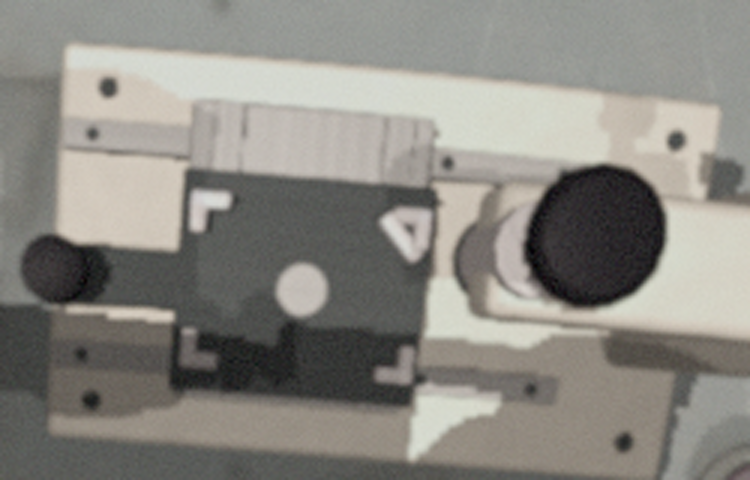

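The crop confirms it. The near block is c: core spacing 28.6 mm, cut corner at upper right, yaw −22.5°. The far block is a: core spacing 34.4 mm, yaw about 60°. From c2, the stage is about 50 mm in and about 10 mm off to −y, so I draw it forward first and find the reference from its end stops.

```bash
cat >> lib.py <<'E'
PSI=np.deg2rad(-3.1);AX=np.array([np.cos(PSI),np.sin(PSI),0]);AY=np.array([-AX[1],AX[0],0]);QN=q(np.pi+PSI)
def P(): return np.array(monitor.sense()["position"])
E
python3 - <<'E'
from lib import *
for p in((.491,.161,.15),(.44,.17,.15),(.645,.162,.26),(.54,.165,.06),(.455,-.33,.03)):
    print(p,kinematics.ik(list(p),QN),kinematics.ik(list(p),q(np.pi/2)))
env.reach([.491,.161,.15],QN);env.movel([.491,.161,.053],guard=12)
print(P());env.close_gripper(40);s=monitor.sense();print(s["finger_gap"],s["gripper_force"],clk())
p0=P()
print(env.movel(p0-AX*.085,velocity=.06,guard=10),P()-p0,P()); p1=P()
print(env.movel(p1+AX*.001+AY*.05,velocity=.05,guard=10),P());pl=P()
print(env.movel(pl-AY*.06,velocity=.05,guard=10),P(),(P()-pl)@AY,monitor.sense()["finger_gap"],clk())
shot("wrist","w3")
E
```

```text
(0.491, 0.161, 0.15) [ 8.98371759e-02  3.74133320e-01  1.63649602e+00 -4.44089210e-16
  1.13096332e+00 -1.42685394e+00] [ 8.98371759e-02  3.74133320e-01  1.63649602e+00 -4.44089210e-16
  1.13096332e+00  8.98371759e-02]
(0.44, 0.17, 0.15) [ 1.19571480e-01  2.82097063e-01  1.76691271e+00 -4.44089210e-16
  1.09258288e+00 -1.39711964e+00] [ 1.19571480e-01  2.82097063e-01  1.76691271e+00 -4.44089210e-16
  1.09258288e+00  1.19571480e-01]
(0.645, 0.162, 0.26) [ 7.02903708e-02  6.27049697e-01  9.49797785e-01 -4.44089210e-16
  1.56474517e+00 -1.44640075e+00] [ 7.02903708e-02  6.27049697e-01  9.49797785e-01 -4.44089210e-16
  1.56474517e+00  7.02903708e-02]
(0.54, 0.165, 0.06) [ 8.90911634e-02  5.85416403e-01  1.56973871e+00 -4.44089210e-16
  9.86437545e-01 -1.42759996e+00] [ 8.90911634e-02  5.85416403e-01  1.56973871e+00 -4.44089210e-16
  9.86437545e-01  8.90911634e-02]
(0.455, -0.33, 0.03) [-8.35906832e-01  6.25955459e-01  1.59510495e+00 -4.44089210e-16
  9.20532242e-01 -2.35259795e+00] [-8.35906832e-01  6.25955459e-01  1.59510495e+00 -4.44089210e-16
  9.20532242e-01 -8.35906832e-01]
[0.49165013 0.16097302 0.05386417]
0.27604422156865327 39.01419997215271 4.3
True [-0.04578062  0.0026639   0.00013306] [0.44535435 0.16368177 0.05347976]
True [0.44782156 0.19903382 0.05333527]
True [0.44773439 0.19750506 0.05337539] -0.001531234268511134 0.2745322960302348 6.2
```

```bash
python3 - <<'E'
from lib import *
pl=P();env.movel(pl-AY*.006,velocity=.05);
print(env.movel(pl-AY*.06,velocity=.05,guard=10),P());pr=P();print((pr-pl)@AY)
env.movel(pr+AY*.006,velocity=.05);c=pr+AY*.0225
env.movel(c,velocity=.05);a=P();print(a,monitor.sense()["contact_force"])
print(env.movel(c-AX*.03,velocity=.03,guard=8),P());b=P();env.movel(b+AX*.0015,velocity=.03);print(P(),monitor.sense()["contact_force"],monitor.sense()["finger_gap"])
env.release();e=P();env.movel([e[0],e[1],.36],velocity=.25);shot("wrist","w4");print(P(),clk())
E
```

```text
True [0.44548735 0.15465588 0.05342488]
-0.04291730957241181
[0.44683945 0.17760962 0.05342288] [0.54224988 1.07921655 1.12063553]
True [0.44630624 0.17721326 0.05343598]
[0.44757565 0.17707538 0.05340082] [-1.80863847  0.49660664  2.69218711] 0.27496443662084397
[0.44750365 0.1770715  0.35891509] 10.6
```

View pics/w4.png

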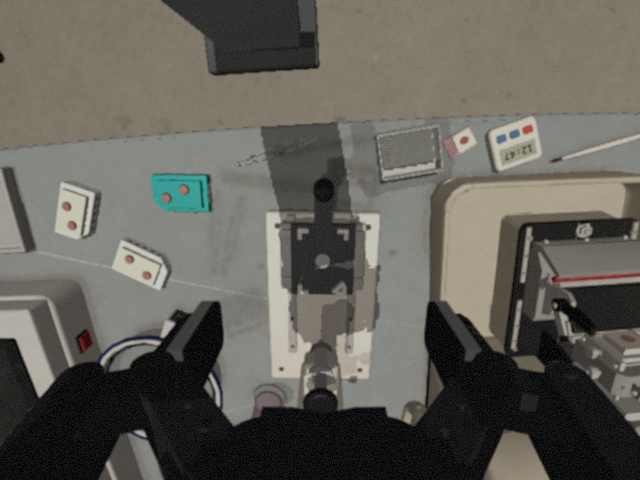

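w4: the stage is forward and centred. Knob is at about (323,190), nest disc (323,262), cap (320,400), base corners (267,212), (380,212), (272,377), (368,380). I refine these numerically.

```bash
python3 - <<'E'
from lib import *
f=load("w4");g=cv2.cvtColor(f["frame"],cv2.COLOR_RGB2GRAY)
for nm,p,z in(("knob",(323,190),.077),("disc",(322.5,261.5),.048),("cap",(320,400),.211),("FR",(267,212),.018),("FL",(380,212),.018),("BR",(272,377),.018),("BL",(368,380),.018)): print(nm,w(f,p,z).round(4))
a=cv2.resize(f["frame"][170:430,240:400],None,fx=3,fy=3,interpolation=cv2.INTER_CUBIC)[:, :]
a=np.hstack([a[:420],a[360:780]])
f2=load("w2");h=cv2.cvtColor(f2["frame"],cv2.COLOR_RGB2GRAY)
b=np.zeros_like(a);
a=cv2.convertScaleAbs(a,alpha=1.5)
cv2.imwrite("pics/c4.png",a[:,:780][:,:,::-1])
# knob/cap dark blobs
for n,ff,r in(("w2knob",f2,(90,125,275,305)),("w2cap",f2,(70,125,440,495)),("w4knob",f,(172,208,308,338))):
    y0,y1,x0,x1=r;m=(cv2.cvtColor(ff["frame"][y0:y1,x0:x1],cv2.COLOR_RGB2GRAY)<45).astype(np.uint8)
    c=max(cv2.findContours(m,0,1)[0],key=cv2.contourArea);(cx,cy),rad=cv2.minEnclosingCircle(c);print(n,cx+x0,cy+y0,rad,cv2.boundingRect(c))
E
```

```text
knob [[0.4414 0.177 ]]
disc [[0.5454 0.1705]]
cap [[0.6361 0.1634]]
FR [[0.4778 0.0954]]
FL [[0.4865 0.2553]]
BR [[0.7591 0.074 ]]
BL [[0.7738 0.2344]]
w2knob 293.6408443450928 109.74295806884766 11.258180618286133 (13, 10, 17, 21)
w2cap 467.6796398162842 98.00898170471191 23.864883422851562 (5, 6, 46, 46)
w4knob 323.658878326416 192.97040557861328 15.984091758728027 (5, 5, 23, 31)
```

View pics/c4.png

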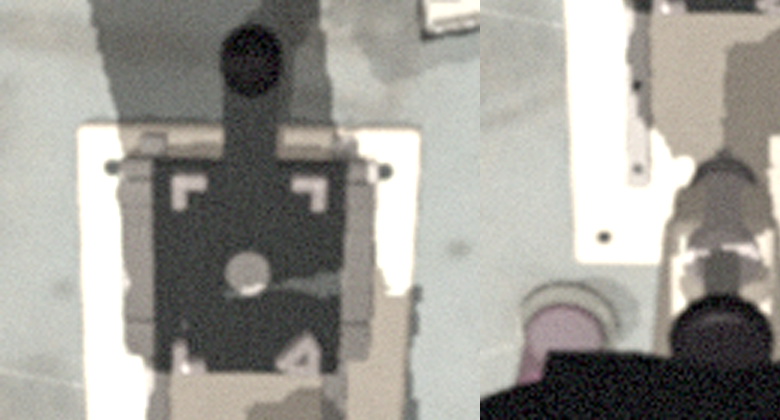

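```bash
python3 - <<'E'
from lib import *
env.reach([.59,.21,.37],q(np.pi/2));f=shot("wrist","w5");print(clk())
a=cv2.convertScaleAbs(f["frame"][110:360,150:550],alpha=1.5);cv2.imwrite("pics/c5.png",cv2.resize(a,None,fx=2,fy=2,interpolation=2)[:,:,::-1])
E
```

```text
12.0
```

View pics/c5.png

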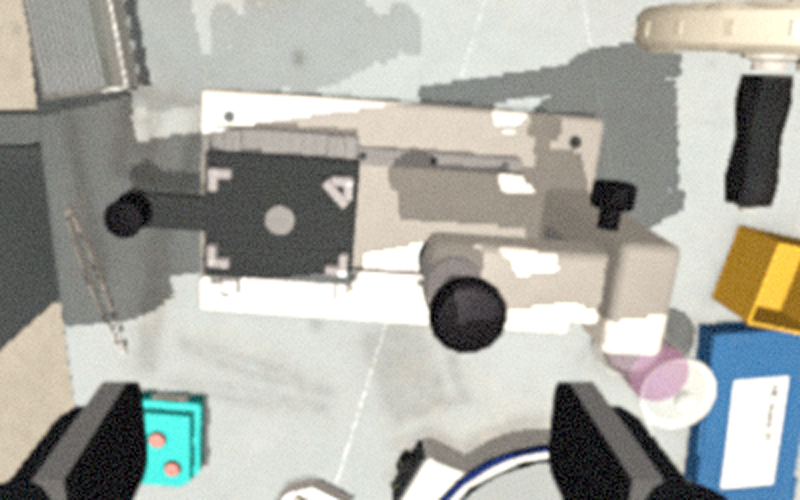

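```bash
python3 - <<'E'
from lib import *
f=load("w5");c=lambda x,y:(150+x/2,110+y/2)
g=cv2.cvtColor(f["frame"],cv2.COLOR_RGB2GRAY)
def blob(m,x0,y0,x1,y1):
    m2=np.zeros_like(m,np.uint8);m2[y0:y1,x0:x1]=m[y0:y1,x0:x1];k=max(cv2.findContours(m2,0,1)[0],key=cv2.contourArea);return cv2.minEnclosingCircle(k),cv2.boundingRect(k)
cap=blob(g<50,360,245,410,292);disc=blob(g>75,279,209,301,231);kn=blob(g<38,198,203,226,230)
print(cap,disc,kn)
for nm,p,z in(("disc",disc[0][0],.048),("cap",cap[0][0],.211),("knob",c(123,213),.077),("FL",c(203,90),.018),("BL",c(601,117),.018),("brTL",c(208,168),.058),("brBL",c(208,272),.058),("brBR",c(348,277),.058)): print(nm,w(f,p,z).round(4))
E
```

```text
(((382.9942932128906, 266.4702453613281), 18.818416595458984), (365, 248, 37, 38)) (((289.3461608886719, 219.8076934814453), 7.864514350891113), (282, 212, 16, 16)) (((213.5, 215.5), 12.747649192810059), (203, 205, 23, 23))
disc [[0.5436 0.1699]]
cap [[0.6456 0.1661]]
knob [[0.4461 0.1816]]
FL [[0.4904 0.255 ]]
BL [[0.7693 0.2374]]
brTL [[0.499  0.2073]]
brBL [[0.495  0.1354]]
brBR [[0.5911 0.1319]]
```

```bash
sed -i 's/-3\.1)/-3.6)/' lib.py; cat >> lib.py <<'E'
NEST=np.array([.5445,.170,.048]);K0=np.array([.4466,.1770,.053])
def pick(c,yaw,z0,up=.16):
    env.release();env.reach([c[0],c[1],z0+.08],q(yaw));env.movel([c[0],c[1],z0],velocity=.12,guard=15)
    env.close_gripper(50);s=monitor.sense();print("gap",s["finger_gap"],"z",P()[2]);env.movel([c[0],c[1],up],velocity=.2)
def put(c,yaw,z0,up=.16):
    env.reach([c[0],c[1],max(z0+.04,up)],q(yaw));env.movel([c[0],c[1],z0+.018],velocity=.2)
    print("put hit",env.movel([c[0],c[1],z0],velocity=.03,guard=8),P());env.release();env.movel([c[0],c[1],z0+.1],velocity=.2)
E
python3 - <<'E'
from lib import *
print(kinematics.ik([.5487,-.1062,0],q(np.deg2rad(-119.8))))
pick((.4622,-.1913),np.deg2rad(157.5),0.0)
print(monitor.sense()["finger_gap"])
env.reach([*NEST[:2],.16],QN);print(P());shot("wrist","w6");shot("scene","s6");print(clk())
E
cd pics; python3 -c "
import cv2;a=cv2.imread('w6.png');b=cv2.imread('s6.png')[110:240,170:330];cv2.imwrite('c6.png',cv2.vconcat([cv2.resize(a[:,100:540],(440,480)),cv2.resize(b,(440,357))])[:600] if 0 else cv2.hconcat([a[:,120:520],cv2.resize(b,(400,480))]))"
```

```text
None
gap 0.5889650649075051 z 0.0008287280277740165
0.5948583084174236
[0.54468582 0.16894691 0.15983591]
17.7
```

View pics/c6.png

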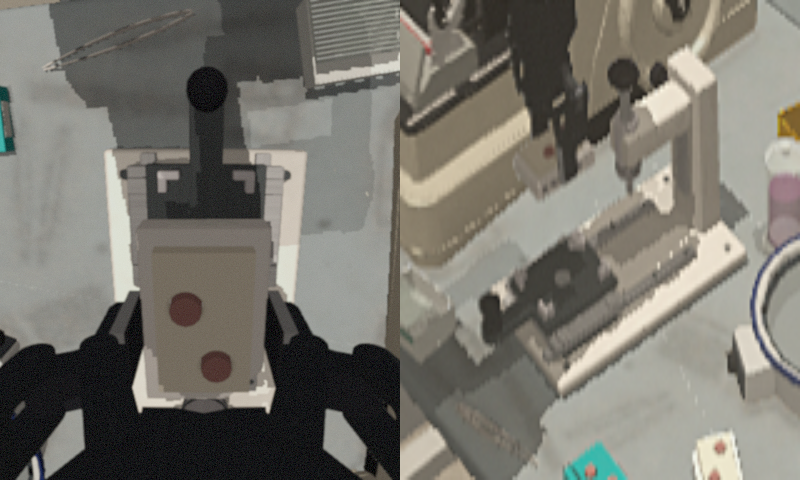

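The block is held level, with its cores in w6 at about (305,310) and (336,366). I measure its offset in the hand, correct for it, then place it.

```bash
cat >> lib.py <<'E'
WELLS={'a':((16,-6),(-16,7)),'b':((-20,-5),(9,7)),'c':((16,5),(-10,-7))}
def blockpose(f,blk,near,z,win=.06):
    """pose of block from its two cores (tops at height z) near a world point; x-end by nearest to hint yaw handled by caller"""
    k=[w(f,c,z)[0] for c,a in cores(f)];k=[p for p in k if np.hypot(*(p-near[:2]))<win]
    if len(k)!=2: print("cores",k);return None
    W=np.array(WELLS[blk])/1000.;out=[]
    for A in(k,k[::-1]):
        d=A[0]-A[1];v=W[0]-W[1];yaw=np.arctan2(d[1],d[0])-np.arctan2(v[1],v[0]);r=np.array([[np.cos(yaw),-np.sin(yaw)],[np.sin(yaw),np.cos(yaw)]])
        out.append((np.mean(A,0)-r@W.mean(0),np.rad2deg((yaw+np.pi)%(2*np.pi)-np.pi),np.hypot(*d)))
    return out
E
python3 - <<'E'
from lib import *
b=blockpose(load("w6"),'c',NEST,.186);print(b)
o=min(b,key=lambda t:abs(t[1]+3.6));p=P();e=o[0]-p[:2];print("offset ax,ay",e@AX[:2],e@AY[:2])
E
```

```text
[(array([0.54859429, 0.1669839 ]), np.float64(176.15148391198295), np.float64(0.028063216650387635)), (array([0.54274205, 0.1693821 ]), np.float64(-3.8485160880170413), np.float64(0.028063216650387635))]
offset ax,ay -0.0020297484146361393 0.00042362374859981384
```

```bash
python3 - <<'E'
from lib import *
t=NEST+AX*.002
env.movel([t[0],t[1],.075],velocity=.15);env.hold(.2);print(P()-t)
h=env.movel([t[0],t[1],.0485],velocity=.03,guard=8);print(h,P(),clk());env.hold(.2);print(P(),monitor.sense()["contact_force"])
E
```

```text
[4.53991063e-04 3.70101504e-05 2.79774960e-02]
True [0.54686481 0.169918   0.05648805] 19.3
[0.54684596 0.16991046 0.05668758] [-1.62401939  0.17339871  5.0914093 ]
```

```bash
cat >> lib.py <<'E'
def seat(t,zt=.0492,zup=.0595,offs=((0,0),(-1,0),(-2,0),(-1,1),(-1,-1),(-2,1),(-2,-1),(0,1),(0,-1),(1,0),(-3,0),(1,1),(1,-1),(2,0))):
    for i,j in offs:
        c=t+AX*i*.001+AY*j*.001;env.movel([c[0],c[1],zup],velocity=.08)
        h=env.movel([c[0],c[1],zt],velocity=.04,guard=8);p=P();print(i,j,h,p[2].round(4),np.round(monitor.sense()["contact_force"],1),clk())
        if p[2]<.0515: return True
    return False
E
python3 - <<'E'
from lib import *
print(seat(NEST+AX*.002,offs=((-1,0),(-2,0),(-3,0),(-2,1),(-2,-1),(-4,0),(-1,1),(-1,-1))))
E
```

```text
-1 0 True 0.0489 [ 1.2 -0.4  6.6] 20.1
True
```

```bash
python3 - <<'E'
from lib import *
env.release();e=P();env.movel([e[0],e[1],.15],velocity=.2);env.movel([e[0]-.02,e[1],.30],velocity=.3);env.hold(.1)
f=shot("wrist","w7");b=blockpose(f,'c',NEST,.075);print(b,clk())
o=min(b,key=lambda t:abs(t[1]+3.6));e=o[0]-NEST[:2];print(e@AX[:2],e@AY[:2])
cv2.imwrite("pics/c7.png",cv2.resize(f["frame"][150:400,200:450],None,fx=2,fy=2)[:,:,::-1])
E
```

```text
[(array([0.5507718 , 0.16759949]), np.float64(176.2221402365297), np.float64(0.028569268655367994)), (array([0.54491661, 0.16999048]), np.float64(-3.7778597634702957), np.float64(0.028569268655367994))] 22.0
0.00041639060514850866 1.6656707122848944e-05
```

View pics/c7.png

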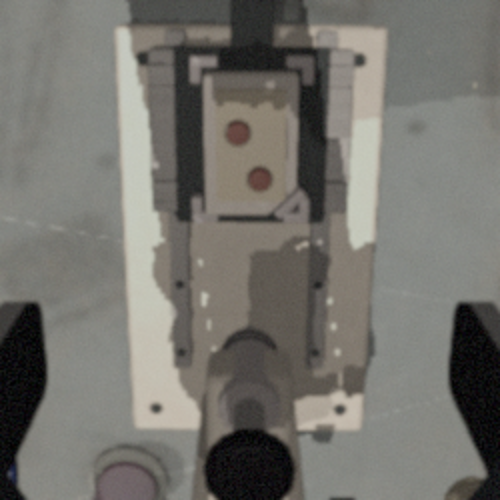

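```bash
cat >> lib.py <<'E'
PIN=np.array([.6475,.1642])
def knob(pos,s,y,home=False):
    """grip knob at pos (TCP xyz at .053), optionally reference at forward stop, glide to saddle s / cross y; returns final TCP"""
    env.release();env.reach([pos[0],pos[1],.13],QN);env.movel([pos[0],pos[1],.053],velocity=.2,guard=12);env.close_gripper(40)
    p=P()
    if home:
        print("stop",env.movel(p-AX*.02,velocity=.04,guard=8),P());r=P();r=r+AY*((K0-r)@AY);np.save("ref.npy",r)
    r=np.load("ref.npy");t=r+AX*s+AY*y;t[2]=.0534;env.movel(t,velocity=.08);env.hold(.2);print("knob at",P(),"cmd",t,monitor.sense()["contact_force"].round(1))
    env.release();p=P();env.movel([p[0],p[1],.13],velocity=.25);return p
def press():
    p=P();env.movel([p[0],p[1],.24],velocity=.3);env.close_gripper(30);env.reach([*PIN,.225],QN);env.movel([*PIN,.213],velocity=.15)
    h=env.movel([*PIN,.1895],velocity=.03,guard=25);env.hold(.3);s=monitor.sense();print("press hit",h,"z",P()[2].round(4),"depth",(.211-P()[2]).round(4),"F",s["contact_force"].round(1))
    env.movel([*PIN,.24],velocity=.15)
def work(blk,start):
    p=start
    for n,(x,y) in enumerate(WELLS[blk]):
        p=knob(p,.105-x/1000,-y/1000,home=(n==0));np.save("kp.npy",p)
        press();print("t",clk())
E
python3 - <<'E'
from lib import *
p=knob((.447,.177),.105-.016,-.005,home=True);np.save("kp.npy",p);f=shot("side","d8");shot("scene","s8");print(clk())
q0=proj(f,[*PIN,.07])[0].astype(int);print(q0)
a=np.hstack([cv2.resize(load(n)["frame"][int(v)-40:int(v)+40,int(u)-50:int(u)+50],None,fx=4,fy=4,interpolation=2) for n in("d8","s8") for u,v in [proj(load(n),[*PIN,.09])[0]]])
cv2.imwrite("pics/c8.png",a[:,:,::-1])
E
```

```text
stop True [0.44525558 0.17719578 0.05357783]
knob at [0.53388738 0.16656236 0.0535232 ] cmd [0.53375904 0.16650653 0.0534    ] [0.7 1.3 3.7]
27.0
[348 174]
```

View pics/c8.png

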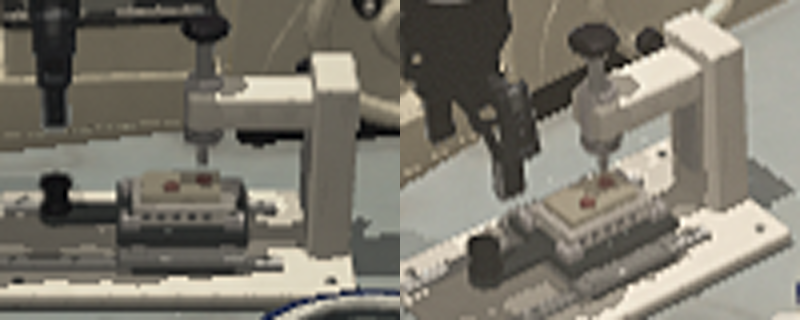

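In both views (side crop: pin 203, core 205; scene crop: pin 603, core 604) the pin stands over core 1. I press.

```bash
python3 - <<'E'
from lib import *
press();print(clk())
E
```

```text
press hit False z 0.1913 depth 0.0197 F [-3.8 -0.  12.3]
30.8
```

```bash
python3 - <<'E'
from lib import *
x,y=WELLS['c'][1];p=knob(np.load("kp.npy"),.105-x/1000,-y/1000);np.save("kp.npy",p);press();print(clk())
p=knob(p,.0015,0);np.save("kp.npy",p)
env.movel([p[0],p[1],.30],velocity=.3);env.hold(.1);f=shot("wrist","w9");print(blockpose(f,'c',NEST,.067),clk())
cv2.imwrite("pics/c9.png",cv2.resize(f["frame"][220:400,240:400],None,fx=3,fy=3)[:,:,::-1])
E
```

```text
knob at [0.56031433 0.17689469 0.05356595] cmd [0.56046122 0.1768503  0.0534    ] [1.2 2.5 3.1]
press hit False z 0.1913 depth 0.0197 F [-4.3 -0.1 12.8]
38.8
knob at [0.44667315 0.17701692 0.05347261] cmd [0.44674565 0.17699084 0.0534    ] [-1.1  1.1  8.2]
[(array([0.55292802, 0.16807189]), np.float64(174.78960607116198), np.float64(0.028799148562005123)), (array([0.54713444, 0.17060851]), np.float64(-5.210393928838028), np.float64(0.028799148562005123))] 45.0
```

View pics/c9.png

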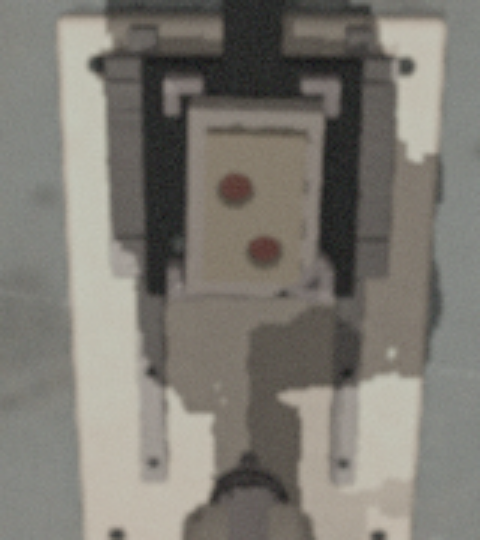

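The block is still in the nest; from this oblique view the rear brackets are simply hidden by it. Both presses went to 19.7 mm depth, so both cores are bottomed. Now I locate the tray in the scene and side views and unload.

```bash
python3 - <<'E'
from lib import *
f=shot("scene","s10");g=shot("side","d10")
print("scene",w(f,[(336,278),(389,318),(355,347),(299,308)],.022).round(4).tolist())
print("side",w(g,[(267,283),(316,281),(319,343),(262,341)],.022).round(4).tolist())
b=blockpose(load("w1"),'a',(.548,-.106),.027);print(b)
W=[blockpose(h,'a',(.548,-.106),.027) for h in(f,g)];print(W)
t=NEST+AX*.001
pick(t,np.pi+PSI,.0495,up=.17);print(monitor.sense()["finger_gap"],clk())
E
```

```text
scene [[0.5135, -0.3002], [0.5147, -0.4852], [0.391, -0.4887], [0.3743, -0.3094]]
side [[0.4004, -0.2908], [0.5238, -0.2908], [0.5207, -0.5018], [0.3948, -0.4884]]
[(array([ 0.5486889 , -0.10621277]), np.float64(59.94062555018949), np.float64(0.03426867520920502)), (array([ 0.54782339, -0.10571187]), np.float64(-120.0593744498105), np.float64(0.03426867520920502))]
cores []
cores []
[None, None]
gap 0.5940513264735587 z 0.0505793114932152
0.5921553725729645 48.2
```

```bash
python3 - <<'E'
from lib import *
env.reach([.455,-.2,.25],q(np.pi/2));env.reach([.455,-.45,.26],q(np.pi/2));env.hold(.1);f=shot("wrist","w11");print(P(),clk())
E
```

```text
[ 0.45575159 -0.448661    0.26055854] 50.8
```

View pics/w11.png

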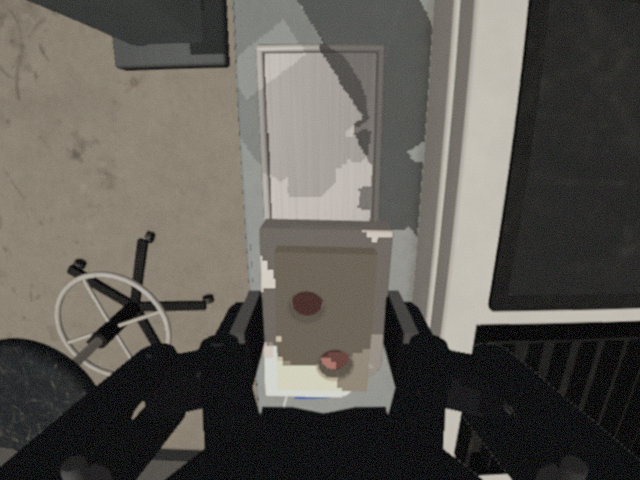

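w11: the cores are visibly sunk. The near rim of the tray is at pixels (258,46)–(384,46).

```bash
python3 - <<'E'
from lib import *
f=load("w11");print(w(f,[(258,46),(384,46)],.022).round(4),w(f,[(267,54),(378,53)],.022).round(4),w(f,[(264,200),(376,200)],.022).round(4))
E
```

```text
[[ 0.391  -0.2895]
 [ 0.5163 -0.2893]] [[ 0.3997 -0.2971]
 [ 0.5105 -0.2959]] [[ 0.3907 -0.4453]
 [ 0.5145 -0.4451]]
```

```bash
python3 - <<'E'
from lib import *
put((.454,-.4345),np.pi/2,.0178,up=.1);env.hold(.1)
f=shot("wrist","w12");print(blockpose(f,'c',(.454,-.432),.035),clk())
env.reach([.50,-.20,.27],q(np.pi/2));env.hold(.1);f=shot("wrist","w13")
print(blockpose(f,'a',(.5485,-.106),.027),clk(),[(c[0].round(),w(f,c[0],.027).round(3).tolist()) for c in cores(f)])
for y in(60.,-119.9):
  for j in(0,1): print(y,kinematics.ik([.5487,-.1062,.08],q(np.deg2rad(y))))
cv2.imwrite("pics/c13.png",f["frame"][:,:,::-1])
E
```

```text
put hit True [ 0.45387263 -0.43431614  0.01863067]
[(array([ 0.45215544, -0.44056772]), np.float64(87.65535813393316), np.float64(0.029035593424213406)), (array([ 0.45439922, -0.43465457]), np.float64(-92.34464186606687), np.float64(0.029035593424213406))] 53.7
[(array([ 0.54916196, -0.10714427]), np.float64(59.98078515213164), np.float64(0.034205923340830724)), (array([ 0.5482961 , -0.10664398]), np.float64(-120.01921484786834), np.float64(0.034205923340830724))] 55.0 [(array([261.,  20.]), [[0.438, -0.017]]), (array([272.,  49.]), [[0.448, -0.044]]), (array([383., 104.]), [[0.562, -0.096]]), (array([357., 124.]), [[0.535, -0.117]]), (array([283., 376.]), [[0.446, -0.434]]), (array([293., 392.]), [[0.458, -0.46]])]
60.0 [-4.00810018e-01  5.46547000e-01  1.57408071e+00 -4.44089210e-16
  1.02096494e+00  1.22788758e-01]
60.0 [-4.00810018e-01  5.46547000e-01  1.57408071e+00 -4.44089210e-16
  1.02096494e+00  1.22788758e-01]
-119.9 None
-119.9 None
```

View pics/c13.png

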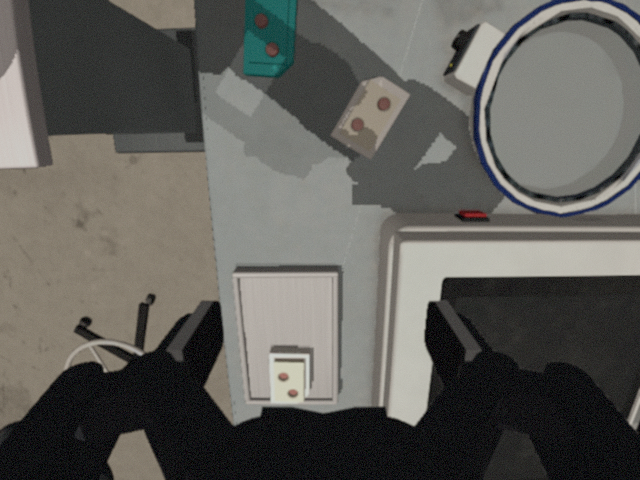

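Block a is still at yaw 60°; its cut corner is at upper left near (365,80). A grip that leaves the camera clear of the column isn't reachable at this yaw, so I set it down once at yaw 0 and regrip it.

```bash
python3 - <<'E'
from lib import *
pick((.5489,-.1067),np.deg2rad(60),0.0,up=.06)
env.reach([.50,-.12,.06],q(0));print("hit",env.movel([.50,-.12,.0005],velocity=.06,guard=8),P());env.release();p=P()
env.movel([p[0],p[1],.22],velocity=.3);env.reach([.50,-.10,.24],q(np.pi));env.hold(.1);f=shot("wrist","w14");b=blockpose(f,'a',(.5,-.12),.027);print(b,clk())
E
```

```text
gap 0.5954332432604039 z 0.0008506665122395805
hit True [ 0.49961554 -0.11985862  0.00083774]
[(array([ 0.49913966, -0.11868199]), np.float64(-179.90034382865284), np.float64(0.034151097589546896)), (array([ 0.4991414 , -0.11968199]), np.float64(0.09965617134712407), np.float64(0.034151097589546896))] 63.7
```

```bash
python3 - <<'E'
from lib import *
pick((.4991,-.1197),np.pi,0.0,up=.16)
env.reach([*NEST[:2],.16],QN);env.hold(.2);f=shot("wrist","w15");b=blockpose(f,'a',NEST,.186)
o=min(b,key=lambda t:abs(t[1]+3.6));e=o[0]-P()[:2];ex,ey=e@AX[:2],e@AY[:2];print(o,ex,ey)
t=NEST-AX*(.0015+ex)-AY*ey*.5;env.movel([t[0],t[1],.065],velocity=.15);np.save("t.npy",t)
ok=seat(t,offs=((0,0),(-1,0),(1,0),(0,1),(0,-1),(-1,1),(-1,-1),(1,1),(1,-1),(2,0),(-2,0)))
if ok:
    np.save("tg.npy",P());env.release();e=P();env.movel([e[0],e[1],.15],velocity=.2);env.movel([e[0]-.02,e[1],.30],velocity=.3);env.hold(.1)
    print(min(blockpose(shot("wrist","w16"),'a',NEST,.075),key=lambda t:abs(t[1]+3.6)),clk())
E
```

```text
gap 0.5961129831297671 z 0.0008148913098979145
(array([0.54341125, 0.16924974]), np.float64(-3.936101063466047), np.float64(0.03355056610822998)) -0.0013011173002632425 5.587987768378788e-05
0 0 True 0.0488 [0.  0.2 5. ] 69.6
(array([0.54413295, 0.16987772]), np.float64(-3.8233176604358214), np.float64(0.03399446511543148)) 71.5
```

Seated on the first try, and the pose agrees with the nest. I press both cores, draw the stage back, and look.

```bash
python3 - <<'E'
from lib import *
work('a',(.447,.177))
p=knob(np.load("kp.npy"),.0015,0)
t=np.load("tg.npy");env.movel([p[0],p[1],.15],velocity=.3)
pick(t,np.pi+PSI,.0495,up=.17)
env.reach([.455,-.2,.25],q(np.pi/2));env.reach([.454,-.36,.2],q(np.pi/2));env.hold(.1);f=shot("wrist","w17");print(monitor.sense()["finger_gap"],clk())
E
```

```text
stop True [0.44501462 0.1772222  0.0536197 ]
knob at [0.53434905 0.1774553  0.05353501] cmd [0.53420807 0.17750003 0.0534    ] [ 1.4 -1.5  5.1]
press hit False z 0.1913 depth 0.0197 F [-4.   1.  12.5]
t 80.2
knob at [0.56523008 0.16255567 0.05356857] cmd [0.56532864 0.16251639 0.0534    ] [ 0.7 -2.1  4.2]
press hit False z 0.1913 depth 0.0197 F [-4.7  0.5 12.6]
t 88.3
knob at [0.44644811 0.17701126 0.05345176] cmd [0.44650398 0.17700604 0.0534    ] [-1.2 -1.2  6.9]
gap 0.5949690682987842 z 0.05040942625042792
0.5918575123475451 99.0
```

View pics/w17.png

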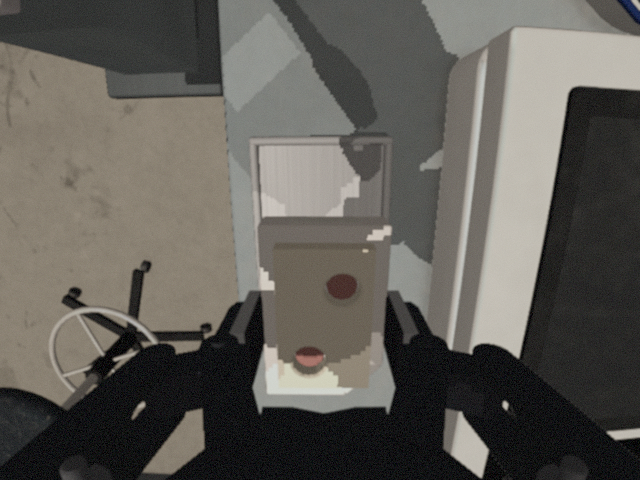

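Both cores are sunk. Before placing I check numerically that block c still lies in its slot, since it could have been knocked.

```bash
python3 - <<'E'
from lib import *
env.reach([.56,-.24,.33],q(np.pi/2));env.hold(.1);f=shot("wrist","w18");b=blockpose(f,'c',(.454,-.434),.035);print(b)
if b and np.hypot(*(b[1][0]-[.4544,-.4347]))<.006:
    put((.454,-.3465),np.pi/2,.0178,up=.12);env.reach([.50,-.24,.36],q(np.pi/2));env.hold(.3);f=shot("wrist","w19");print([w(f,c[0],.035).round(4).tolist() for c in cores(f)])
    f=shot("scene","s19");a=load("w19")["frame"];b=cv2.resize(f["frame"][130:370,170:410],(480,480));cv2.imwrite("pics/c19.png",cv2.resize(np.hstack([a[:,150:470],b]),None,fx=1,fy=1)[:,:,::-1])
s=monitor.sense();print(s["finger_gap"],s["contact_force"],clk())
E
```

```text
cores []
None
0.5937706793865701 [ 0.20761861 -0.45474443 -1.45099469] 100.0
```

I have already viewed more pictures than the limit of 14, so from here I use numbers only.

```bash
python3 - <<'E'
from lib import *
f=load("w18");print([(c[0].round().tolist(),int(c[1]),w(f,c[0],.035)[0].round(3).tolist()) for c in cores(f)], proj(f,[[.454,-.434,.035],[.446,-.434,.035],[.458,-.46,.035]]).round())
env.reach([.454,-.19,.33],q(np.pi/2));env.hold(.1)
env.reach([.36,-.24,.36],q(np.pi/2));env.hold(.1);f=shot("wrist","w20");print([(c[0].round().tolist(),int(c[1]),w(f,c[0],.035)[0].round(3).tolist()) for c in cores(f)],proj(f,[.446,-.434,.035]).round(),clk())
E
```

```text
[([218.0, 2.0], 45, [0.441, -0.022]), ([227.0, 25.0], 79, [0.451, -0.046]), ([342.0, 286.0], 559, [0.583, -0.367]), ([309.0, 356.0], 388, [0.537, -0.479])] [[250. 329.]
 [245. 329.]
 [254. 345.]]
[([386.0, 9.0], 74, [0.436, -0.02]), ([393.0, 33.0], 74, [0.445, -0.046]), ([342.0, 286.0], 573, [0.387, -0.38]), ([309.0, 356.0], 417, [0.338, -0.501])] [[380. 319.]] 101.3
```

```bash
python3 - <<'E'
from lib import *
env.reach([.36,-.10,.36],q(np.pi/2));env.hold(.1)
for n in("scene","side"):
    f=shot(n,n+"21");a=f["frame"].astype(int);r=np.array([[.39,-.49],[.52,-.49],[.52,-.28],[.39,-.28]])
    m=np.zeros(a.shape[:2],np.uint8);cv2.fillPoly(m,[proj(f,np.c_[r,[.02]*4]).astype(np.int32)],1)
    cream=((a[...,0]-a[...,2]>22)&(a[...,0]>120)&(m>0)).astype(np.uint8)
    k,_,s,c=cv2.connectedComponentsWithStats(cream);i=1+np.argmax(s[1:,4]) if k>1 else 0
    print(n,k,s[i],c[i],w(f,c[i],.04) if k>1 else "")
    e=proj(f,[.4544,-.4347,.04])[0];print("expected",e,a[int(e[1]),int(e[0])])
E
```

```text
scene 11 [342 304  29  24 363] [356.36088154 315.52066116] [[ 0.45068895 -0.43426033]]
expected [357.54977883 314.80844405] [236 230 204]
side 6 [280 306  18  20 327] [288.45259939 315.67584098] [[ 0.45458276 -0.43016547]]
expected [288.38166664 317.06881077] [227 224 195]
```

Block c is still in its slot (scene and side agree within 5 mm). I place block a.

```bash
python3 - <<'E'
from lib import *
put((.454,-.3455),np.pi/2,.0178,up=.12);env.hold(.2);p=P();env.movel([p[0],p[1],.25],velocity=.25);env.reach([.50,-.22,.32],q(np.pi/2));env.hold(.3);f=shot("wrist","w22")
for b in 'ac': print(b,[ (o[0].round(4),o[1].round(1),o[2].round(4)) for o in (blockpose(f,b,(.454,-.3465) if b=='a' else (.454,-.434),.035,.045) or [])])
f=shot("wrist","w22");print([(c[0].round().tolist(),w(f,c[0],.035)[0].round(3).tolist()) for c in cores(f)])
for n in("scene","side"):
    f=shot(n,n+"22");a=f["frame"].astype(int);m=np.zeros(a.shape[:2],np.uint8);r=np.array([[.39,-.49],[.52,-.49],[.52,-.28],[.39,-.28]])
    cv2.fillPoly(m,[proj(f,np.c_[r,[.03]*4]).astype(np.int32)],1);cream=((a[...,0]-a[...,2]>22)&(a[...,0]>120)&(m>0)).astype(np.uint8)
    k,_,s,c=cv2.connectedComponentsWithStats(cream);print(n,[(s[i,4],w(f,c[i],.04)[0].round(4)) for i in range(1,k) if s[i,4]>80])
    y0,x0=proj(f,[.47,.17,.0])[0][::-1].astype(int)
print(clk())
E
```

```text
put hit True [ 0.45385005 -0.34534954  0.01846417]
a [(array([ 0.4549, -0.3458]), np.float64(90.1), np.float64(0.0346)), (array([ 0.4539, -0.3458]), np.float64(-89.9), np.float64(0.0346))]
c [(array([ 0.4517, -0.4431]), np.float64(89.1), np.float64(0.0287)), (array([ 0.4538, -0.4371]), np.float64(-90.9), np.float64(0.0287))]
[([268.0, 15.0], [0.439, -0.02]), ([277.0, 41.0], [0.449, -0.046]), ([294.0, 277.0], [0.461, -0.33]), ([285.0, 299.0], [0.448, -0.362]), ([286.0, 341.0], [0.447, -0.427]), ([295.0, 356.0], [0.459, -0.453])]
scene [(np.int32(335), array([ 0.4506, -0.3434])), (np.int32(366), array([ 0.4507, -0.4342]))]
side [(np.int32(281), array([ 0.4549, -0.3394])), (np.int32(329), array([ 0.4549, -0.4304]))]
107.7
```

```bash
python3 -c "
from lib import *
print(job.hand_in())"
```

```text
the job is handed in; nothing more can be done
None
```

Blocks a and c (b was absent) had both cores pressed to the bottom and lie in the tray side by side, with the stage about 1.5 mm from its forward stop, and I handed the job in at about 108 s; no verdict came back, and I viewed 17 pictures against the limit of 14.

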